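# Open the valve box and shut the red coolant valve

### The arm

A 6-joint arm with a two-finger parallel gripper is mounted at the origin on a cart in front of the work surface, level with it; the furniture and walls round the work are solid. World frame = base frame: x ahead of the robot, y to its left, z up, the work surface at z = 0. Lengths are in m, angles in rad, forces in N, time in s.
With the tool pointing down it reaches from about 0.3 to 0.875 m from the base axis. Payload 6.4 kg.
Tool frame: the origin (TCP) lies between the finger pads; the fingertips stand 8 mm ahead of it and the grasp point (between the pads) lies 11 mm behind it; z points along the fingers, y is the direction in which the jaws open and shut (so a half turn about z gives the same grasp; the last joint's range is limited). The gripper opens to 85 mm and grips with 20 to 120 N. Pads are 22 mm wide; open, the fingers measure 114 mm over their backs; the gripper's body (76 mm by 85 mm) begins 54 mm behind the grasp point. The pads swing forward as they close: fully open they stand 13 mm farther back than shut.
Start: joints at [-0.206, 0.181, 1.607, -0, 1.354, -0.206], TCP at [0.575, 0, 0.239] pointing down, gripper open.
Joint ranges: [-2.99, 2.99], [-0.89, 2.07], [0.3, 2.58], [-1.14, 4.28], [0, 2.63], [-3.12, 3.12]. Speed limits (rad/s): [2.57, 2.57, 3.01, 3.14, 3.14, 3.14].

### API

Orientations are given as a unit quaternion [w, x, y, z].
In Python, from bench import monitor, viewer, workorder, spotter gives the robot as it stands. The module is installed in compiled form; this text tells all that it offers.
- The arm moves only by the tool move_arm, never from a script. Its argument "motion" is a list of rows, each a list of 3 entries, a list of its own where there are three numbers: the shift along the tool's x, y, z in units of 60 mm (1.0 is 60 mm), then the turn, a rotation vector about the tool's x, y, z in units of 8 degrees (1.0 is 8 degrees), then the opening in per cent of the stroke, from 0 (shut) to 100 (fully open). In form: [[[dx, dy, dz], [rx, ry, rz], grip], ...]. A call has 1 to 10 rows; each row is the pose to reach, as a shift and turn from the pose commanded when the call began, along the tool's axes at that moment; what a row does not reach only later rows make up. A row lasts 1/8 s, in which the tool goes at most 62.5 mm and 10.7 degrees, less where a joint would pass 70% of its speed; a pose out of reach is approached as far as the arm can. A call with a gripper value outside its range is refused whole. The fingers move at their own pace and stop on an object; the grip force is fixed at half the most. Time passes only in rows, so rows that repeat a pose let the fingers close. It gives the time, the measured TCP pose, the force and the opening at its end, in the units of the state.
- monitor.get_obs(): the state, without advancing time (a new reading comes with each control period).
- viewer.camera(name): name is "scene" or "top" or "wrist"; returns the picture (420x560x3 uint8, blue, green, red); there is no depth.
- viewer.calibration(name): a dict with "fovy" (degrees; the focal length in pixels is half the picture's height over the tangent of half this angle, whatever the lens; pixels are square), "cx", "cy" (the principal point, pixels), "extrinsics" (4x4, takes a point from camera to world coordinates). Camera axes: x right, y down, z forward; pixel columns grow to the right and rows downward; lengths in m; the calibration is good to about 2 mm. The wrist camera is an equidistant fisheye: a pixel r from the principal point sees the ray r / f radians off the axis. A picture is of the moment at which its call begins: read the wrist's pose just before it. calibration takes no time and is no camera call; for the wrist camera it gives the pose at the moment of the call.
- workorder.hand_in(): hands the job in, once; it reports no verdict.
Trained networks look in the newest picture that a camera, given by its name, has taken for a name from the list of things; names that differ only in an ending like _2 or _b are one class to them, and where a whole thing is asked for, a point or a joint stands for the part that bears it (a point fixed in the world has none). Each returns a list of dicts, best first, with "score" (0 to 1); they miss things now and then, are a little off and sometimes report something else, mostly with a low value. They report only what shows in the picture. A call takes as long as a camera call.
- spotter.search_frame(camera, name): "centre" ([column, row] as shares, 0 to 1, of the picture: columns of its width, rows of its height, amid what is visible of it).
- spotter.outline_of(camera, name): "region" (420x560 bool, what is visible of it) and "centre" ([column, row] as shares, 0 to 1, of the picture: columns of its width, rows of its height, amid what is visible of it).
The state is a dict: "time_s": time; "q": joint angles; "dq": joint speeds; "joint_efforts": joint torques, N m; "eef_pos": TCP position; "eef_rot": TCP orientation; "wrist_force": force on the tool from outside, world axes, zero at the start; "torque": the same for the moment, N m; "opening": opening from 0.0 (shut) to 1.0 (fully open).
Only numpy, scipy, OpenCV 4.12 (cv2) and the standard library are available. Lean on these libraries where they do the work, as an engineer would, in place of code of your own. Each camera call takes 0.05 s, during which the arm holds its last target. There are 200 camera calls.

### The job

The laser's coolant valve box stands on the bench with its metal cover closed. Only pushing with the fingers is needed: slide the cover (it has a black upright tab to push against) to the left, as seen from the robot, along its rails until it meets the stop at the end, then push the red handle with the white band in the box away from the robot through its quarter turn until it is fully shut against its stop. Leave the cover open, leave the black handle as it is, do not lift the cover out of its rails, and do not disturb the things standing around the box.

Things in the scene. Friction and masses are not known exactly. Their poses are not given: they have to be found in the camera images.
- valve_box: Grey valve box fixed on the bench, 246 (x) x 123 (y) mm, open on top. Origin: centre of its underside, at bench level; z up, x away from the robot, y to the left, yaw -0.1 to 0.25 rad; all offsets here are in this frame. Inside: x -105..105, y -52..52 mm, floor z 8 mm. The cover lies on the near and far walls at z 60 mm, between guide lips 68 mm high.
- rail_stop (a point): Middle of the stop bar's face at the left end of the two aluminium rails that run on from the box to its left (y = +170 mm from the box's centre, z 60 mm). The bar and the rails' lips are 68 mm high; the rails' outer faces are at x -123 and 123 mm.
- cover: Loose opaque flat aluminium cover, 230 (x) x 110 (y) x 5 mm, 0.25 to 0.5 kg, sliding on the rails along the box's y with 2 mm of side play; friction 1 to 6 N. Origin: centre of its underside; axes as the box's. It starts closed, y 0 to +8 mm from the box's centre, hiding both valves; fully open it stands at y = +115 mm, against the stop.
- cover_tab (a point): Middle of the top edge of the cover's black upright tab: a plate 80 mm long (x), 10 mm thick (y), standing 24 mm above the cover's upper face, in the middle of the cover. Closed, its top is 89 mm above the bench.
- red_valve: Brass valve under the red handle. Origin: at bench level under the upright axis of the handle; axes as the box's. It stands at x -45 or +45 mm from the box's centre, y -25 mm; the black-handled valve has the other place. The brass below the handle reaches up to z 30 mm, the pipe left of the axis to z 24 mm.
- red_handle (a joint): Angle of the red handle, rad. 0: open, pointing left (the box's +y) from its axis; grows clockwise seen from above, its free end swinging away from the robot; 1.571: shut, pointing along the box's +x, at its hard stop. Starts at 0 to 0.12. About 3 N at 40 mm from the axis moves it, and it stays where left.
- red_handle_tip (a point): Free end of the red handle (red with a white band): 55 mm from the axis, half way up the bar. The bar is 12 mm wide and 14 mm high, z 40 to 54 mm above the bench, i.e. 6 mm under the cover.
- black_valve: Same valve under the plain black handle, in the other place. Origin as for the red valve.
- black_handle (a joint): Angle of the black handle, as for the red; starts at 0 to 0.12 and must be left so.
- black_handle_tip (a point): Free end of the plain black handle, 55 mm from its axis.
- jar_small_a: Bystander: small clear jar with a label, 65 mm across, 78 mm high, loose, left of the rails. Origin at its foot.
- solder_spool: Bystander: spool of solder, 53 mm across, 40 mm high, loose, left of the rails. Origin at its foot.
- nut_driver: Bystander: nut driver with a teal handle, 178 mm long, 25 mm thick, lying beyond the rails at the left. Origin under its middle.
- tape_black: Bystander: roll of black tape, 48 mm across, 16 mm high, lying left of the rails. Origin under its middle.
- fibre_flange: Bystander: round metal flange with holes, 55 mm across, 14 mm high, left of the rails. Origin under its middle.

How it is judged:
By the outcome, as a careful person would: the job done as asked, in the order asked, and still so for the second after the job is handed in, with the robot touching nothing.
It also fails if it takes over 48 s, if anything falls off the work surface, if the arm or the gripper's body presses on something with over 40 N, if the wrist force passes 120 N, or if a joint passes its speed limit or range.

## Working session

There is one attempt and no reset: what is moved stays moved. The work goes in short steps, Python scripts to look and compute and a tool call to move; the robot and the scene stay as the last step left them, time stands still between calls to the robot, and variables do not carry over. Pictures are saved under pics/ and viewed, about 8 in all and at most 12, crops included, and the job is handed in when it is done.

Besides the shell and the picture viewer there is one more tool, called as name([rows], argument=value, ...), one row to a line, values as JSON. move_arm: Moves the arm, as the interface text tells. Its arguments: {"type":"object","properties":{"motion":{"type":"array","items":{"type":"array"}}},"required":["motion"]}

```bash
mkdir -p pics; cat > h.py <<'E'
import numpy as np, cv2
from bench import monitor, viewer, workorder, spotter
def ray(cam,u,v):
    c=viewer.calibration(cam); f=210/np.tan(np.radians(c["fovy"])/2); E=np.array(c["extrinsics"])
    d=np.array([u-c["cx"],v-c["cy"]]); 
    if cam=="wrist":
        r=np.hypot(*d); t=r/f; k=np.r_[d/max(r,1e-9)*np.sin(t),np.cos(t)]
    else: k=np.r_[d/f,1]
    return E[:3,3],E[:3,:3]@k
def at(cam,u,v,z):
    o,d=ray(cam,u,v); return o+d*(z-o[2])/d[2]
E
python3 - <<'E'
from h import *
o=monitor.get_obs(); print(o["time_s"],o["eef_pos"],o["eef_rot"],o["opening"])
a=viewer.camera("top"); cv2.imwrite("pics/top.png",a)
Z=dict(cover=.065,cover_tab=.089,valve_box=.06,jar_small_a=.04,solder_spool=.03,nut_driver=.012,tape_black=.01,fibre_flange=.01)
for n,z in Z.items():
    for r in spotter.outline_of("top",n)[:2]:
        u,v=r["centre"][0]*560,r["centre"][1]*420
        m=r["region"].astype(np.uint8); q=cv2.minAreaRect(cv2.findNonZero(m)) 
        P=[at("top",x,y,z)[:2].round(3).tolist() for x,y in cv2.boxPoints(q)]
        print(n,round(r["score"],2),round(u),round(v),at("top",u,v,z).round(3),P)
s=viewer.camera("scene"); cv2.imwrite("pics/scene.png",s)
print(monitor.get_obs()["time_s"])
E
```

```text
0.0 [5.74477213e-01 1.33959884e-04 2.38396811e-01] [-7.59964728e-04  7.07102140e-01  7.07110866e-01 -4.58094979e-04] 0.9987639145118272
cover 0.97 376 229 [ 0.458 -0.294  0.065] [[0.568, -0.221], [0.588, -0.334], [0.358, -0.367], [0.338, -0.257]]
cover 0.34 246 258 [0.388 0.015 0.065] [[0.377, 0.048], [0.418, 0.028], [0.4, -0.01], [0.359, 0.011]]
cover_tab 0.88 375 227 [ 0.459 -0.286  0.089] [[0.565, -0.222], [0.582, -0.334], [0.359, -0.359], [0.342, -0.25]]
cover_tab 0.18 230 181 [0.57  0.055 0.089] [[0.55, 0.067], [0.577, 0.059], [0.574, 0.051], [0.547, 0.059]]
valve_box 0.76 348 230 [ 0.455 -0.229  0.06 ] [[0.561, -0.104], [0.599, -0.351], [0.351, -0.378], [0.315, -0.14]]
solder_spool 0.56 377 226 [ 0.468 -0.304  0.03 ] [[0.575, -0.227], [0.596, -0.343], [0.358, -0.376], [0.338, -0.264]]
solder_spool 0.46 227 181 [0.581 0.069 0.03 ] [[0.556, 0.079], [0.592, 0.071], [0.589, 0.057], [0.552, 0.065]]
tape_black 0.47 247 260 [0.385 0.021 0.01 ] [[0.377, 0.053], [0.417, 0.033], [0.399, -0.002], [0.359, 0.017]]
fibre_flange 0.63 199 183 [0.581 0.146 0.01 ] [[0.613, 0.167], [0.612, 0.115], [0.56, 0.114], [0.56, 0.166]]
fibre_flange 0.19 349 228 [ 0.463 -0.239  0.01 ] [[0.573, -0.104], [0.612, -0.366], [0.349, -0.394], [0.311, -0.141]]
0.5
```

View pics/top.png

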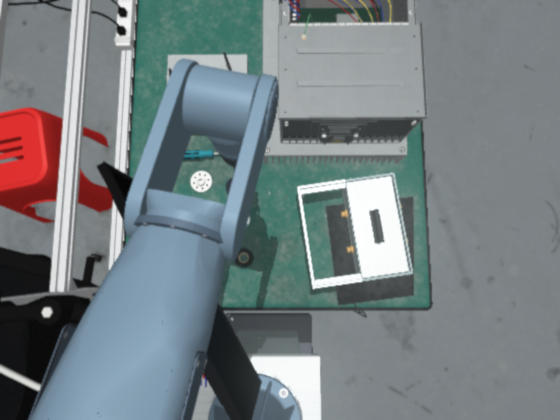

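View pics/scene.png

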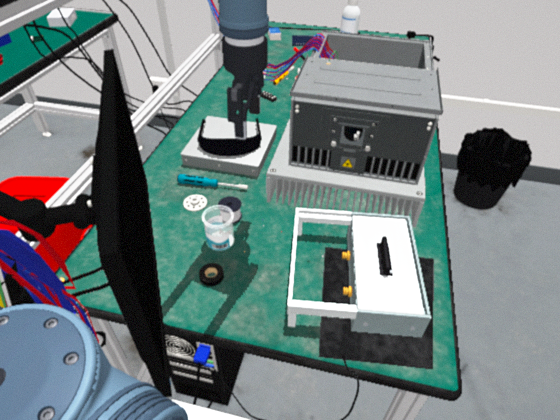

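The pictures show the closed cover with its tab at about (377,226) in the top view. The rails run left to about (300,187)–(314,287), which puts the box at about (0.465, -0.30) with yaw about 0.145. The bystanders are well to the left. I'm moving above the bench to the right of the tab with the fingers shut.

move_arm([
  [[-0.5, -0.15, 0.1], [0, 0, -0.1], 0],
  [[-1.1, -0.35, 0.25], [0, 0, -0.2], 0],
  [[-1.8, -0.55, 0.4], [0, 0, -0.35], 0],
  [[-2.5, -0.75, 0.55], [0, 0, -0.5], 0],
  [[-3.2, -1.0, 0.7], [0, 0, -0.6], 0],
  [[-3.9, -1.2, 0.85], [0, 0, -0.75], 0],
  [[-4.6, -1.4, 1.0], [0, 0, -0.9], 0],
  [[-5.2, -1.6, 1.15], [0, 0, -1.0], 0],
  [[-5.6, -1.75, 1.2], [0, 0, -1.04], 0],
  [[-5.7, -1.75, 1.2], [0, 0, -1.04], 0],
])

```text
time_s: 1.75
eef_pos: [0.4693, -0.3433, 0.167]
eef_rot: [-0.0, 0.655, 0.756, 0.0]
wrist_force: [0.8, -0.5, -0.2]
opening: 0.001
```

```bash
python3 - <<'E'
from h import *
o=monitor.get_obs(); print(o["time_s"],o["eef_pos"],o["eef_rot"],o["opening"],o["wrist_force"])
a=viewer.camera("wrist"); cv2.imwrite("pics/w1.png",a)
Z=dict(cover=.065,cover_tab=.089,valve_box=.068)
for cam in("wrist","top"):
  if cam=="top": b=viewer.camera("top"); cv2.imwrite("pics/t2.png",cv2.resize(b[130:330,240:460],(792,720))[:600])
  for n,z in Z.items():
    for r in spotter.outline_of(cam,n)[:1]:
        u,v=r["centre"][0]*560,r["centre"][1]*420
        m=r["region"].astype(np.uint8); q=cv2.minAreaRect(cv2.findNonZero(m)) 
        P=[at(cam,x,y,z)[:2].round(3).tolist() for x,y in cv2.boxPoints(q)]
        print(cam,n,round(r["score"],2),round(u),round(v),at(cam,u,v,z).round(3),P,cv2.boxPoints(q).round().tolist())
E
```

```text
1.75 [ 0.46928945 -0.34325806  0.1669619 ] [-2.48906894e-04  6.54857541e-01  7.55752300e-01  1.59455703e-05] 0.0011108870416364576 [ 0.84307878 -0.48144912 -0.23099172]
wrist cover 0.89 280 148 [ 0.465 -0.293  0.065] [[0.342, -0.248], [0.569, -0.212], [0.598, -0.328], [0.35, -0.366]] [[129.0, 73.0], [429.0, 71.0], [430.0, 217.0], [130.0, 220.0]]
wrist cover_tab 0.83 279 146 [ 0.464 -0.287  0.089] [[0.36, -0.355], [0.354, -0.248], [0.557, -0.218], [0.583, -0.322]] [[129.0, 219.0], [129.0, 73.0], [428.0, 73.0], [428.0, 219.0]]
wrist valve_box 0.98 302 70 [ 0.473 -0.233  0.068] [[0.339, -0.377], [0.324, -0.187], [0.57, -0.15], [0.611, -0.338]] [[118.0, 232.0], [118.0, 0.0], [440.0, 0.0], [440.0, 232.0]]
top cover_tab 0.59 367 204 [ 0.515 -0.27   0.089] [[0.567, -0.22], [0.584, -0.329], [0.399, -0.351], [0.382, -0.244]] [[345.0, 182.0], [391.0, 175.0], [404.0, 253.0], [358.0, 260.0]]
top valve_box 0.6 344 200 [ 0.528 -0.218  0.068] [[0.561, -0.103], [0.597, -0.345], [0.351, -0.37], [0.317, -0.137]] [[296.0, 186.0], [395.0, 171.0], [410.0, 274.0], [311.0, 289.0]]
```

View pics/w1.png

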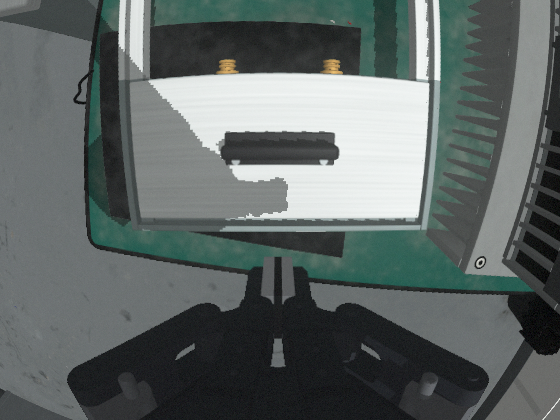

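The wrist view shows the cover square to the tool, with the tab at about (280,152) and the fingers at (279,260), about 52 mm right of the tab. I'll descend and push left.

move_arm([
  [[0, 0.04, 0.4], [0, 0, 0], 0],
  [[0, 0.04, 0.8], [0, 0, 0], 0],
  [[0, 0.04, 1.2], [0, 0, 0], 0],
  [[0, 0.04, 1.42], [0, 0, 0], 0],
  [[0.25, 0.04, 1.42], [0, 0, 0], 0],
  [[0.5, 0.04, 1.42], [0, 0, 0], 0],
  [[0.65, 0.04, 1.42], [0, 0, 0], 0],
  [[0.8, 0.04, 1.42], [0, 0, 0], 0],
  [[1.0, 0.04, 1.42], [0, 0, 0], 0],
  [[1.0, 0.04, 1.42], [0, 0, 0], 0],
])

```text
time_s: 3.4
eef_pos: [0.4636, -0.2812, 0.0822]
eef_rot: [-0.0, 0.654, 0.757, 0.0]
wrist_force: [-0.4, 0.5, -0.4]
opening: -0.0
```

```bash
python3 - <<'E'
from h import *
o=monitor.get_obs(); print(o["eef_pos"],o["wrist_force"])
a=viewer.camera("wrist"); cv2.imwrite("pics/w2.png",a)
E
```

```text
[ 0.46359254 -0.28119606  0.08221857] [-0.36400128  0.51066901 -0.40567194]
```

View pics/w2.png

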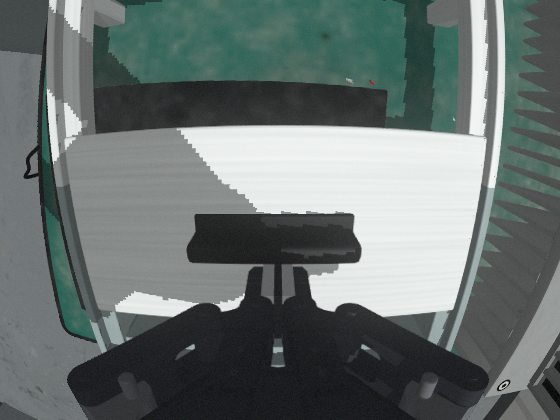

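The fingers sit squarely behind the tab (tab centre at column 275, fingers at 279), and the cover has begun to slide. Continuing.

move_arm([
  [[0.15, 0, 0], [0, 0, 0], 0],
  [[0.35, 0, 0], [0, 0, 0], 0],
  [[0.55, 0, 0], [0, 0, 0], 0],
  [[0.75, 0, 0], [0, 0, 0], 0],
  [[0.95, 0, 0], [0, 0, 0], 0],
  [[1.1, 0, 0], [0, 0, 0], 0],
  [[1.2, 0, 0], [0, 0, 0], 0],
  [[1.27, 0, 0], [0, 0, 0], 0],
  [[1.32, 0, 0], [0, 0, 0], 0],
  [[1.36, 0, 0], [0, 0, 0], 0],
])

```text
time_s: 4.7
eef_pos: [0.4519, -0.2015, 0.0821]
eef_rot: [0.0, 0.654, 0.756, -0.0]
wrist_force: [1.1, -1.5, 1.0]
opening: 0.008
```

move_arm([
  [[0.02, 0, 0], [0, 0, 0], 0],
  [[0.04, 0, 0], [0, 0, 0], 0],
  [[0.06, 0, 0], [0, 0, 0], 0],
  [[0.06, 0, 0], [0, 0, 0], 0],
])

```text
time_s: 5.2
eef_pos: [0.4513, -0.1979, 0.0821]
eef_rot: [-0.0, 0.654, 0.757, -0.0]
wrist_force: [0.2, -1.5, 1.1]
opening: -0.0
```

Still free; small steps until the force rises.

move_arm([
  [[0.03, 0, 0], [0, 0, 0], 0],
  [[0.06, 0, 0], [0, 0, 0], 0],
  [[0.08, 0, 0], [0, 0, 0], 0],
  [[0.08, 0, 0], [0, 0, 0], 0],
])

```text
time_s: 5.7
eef_pos: [0.4513, -0.1972, 0.0834]
eef_rot: [0.003, 0.654, 0.757, -0.002]
wrist_force: [-3.6, -15.3, 1.9]
opening: -0.002
```

```bash
python3 - <<'E'
from h import *
o=monitor.get_obs(); print(o["eef_pos"],o["wrist_force"])
a=viewer.camera("wrist"); cv2.imwrite("pics/w3.png",a)
E
```

```text
[ 0.45133071 -0.19719438  0.08337461] [ -3.61285493 -15.32855278   1.89201597]
```

View pics/w3.png

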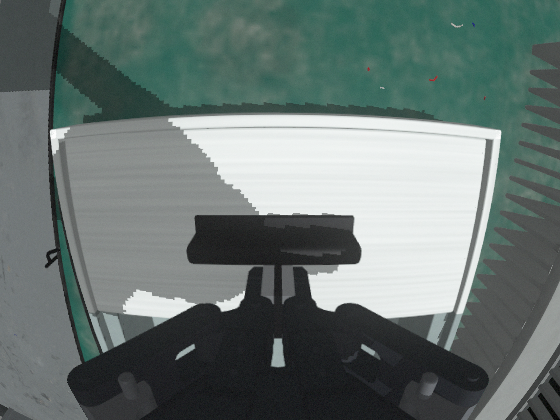

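The cover is against the stop bar and the force has risen to 15 N. I'll back off, rise, and look into the box.

move_arm([
  [[-0.1, 0, 0], [0, 0, 0], 0],
  [[-0.3, 0, 0], [0, 0, 0], 0],
  [[-0.5, 0, -0.3], [0, 0, 0], 0],
  [[-0.9, 0, -0.7], [0, 0, 0], 0],
  [[-1.3, 0, -1.1], [0, 0, 0], 0],
  [[-1.8, 0, -1.4], [0, 0, 0], 0],
  [[-2.2, 0, -1.4], [0, 0, 0], 0],
  [[-2.6, 0, -1.4], [0, 0, 0], 0],
  [[-2.8, 0, -1.4], [0, 0, 0], 0],
  [[-2.8, 0, -1.4], [0, 0, 0], 0],
])

```text
time_s: 7.0
eef_pos: [0.4748, -0.3596, 0.1655]
eef_rot: [-0.001, 0.654, 0.756, 0.0]
wrist_force: [-0.8, -0.8, 0.0]
opening: -0.002
```

```bash
python3 - <<'E'
from h import *
o=monitor.get_obs(); p=o["eef_pos"];print(p,o["eef_rot"],o["wrist_force"])
a=viewer.camera("wrist"); cv2.imwrite("pics/w4.png",a)
R=np.array([[-.142,.99],[.99,.142]])  # tool axes x,y
Z=dict(red_handle=.054,red_handle_tip=.047,black_handle=.054,cover_tab=.089,valve_box=.068)
for n,z in Z.items():
    for r in spotter.outline_of("wrist",n)[:2]:
        u,v=r["centre"][0]*560,r["centre"][1]*420
        q=cv2.boxPoints(cv2.minAreaRect(cv2.findNonZero(r["region"].astype(np.uint8))))
        b=np.array([.4653,-.2953])
        print(n,round(r["score"],2),round(u),round(v),"boxframe(y,x)",(R@(at("wrist",u,v,z)[:2]-b)).round(3),q.round().tolist(),[(R@(at("wrist",x,y,z)[:2]-b)).round(3).tolist() for x,y in q])
E
```

```text
[ 0.47476492 -0.35958755  0.16549319] [-6.25967111e-04  6.54222152e-01  7.56302142e-01  2.32966600e-04] [-0.78540491 -0.80372437  0.01487353]
red_handle 0.89 221 131 boxframe(y,x) [-0.001 -0.042] [[208.0, 170.0], [209.0, 89.0], [232.0, 89.0], [230.0, 170.0]] [[-0.032, -0.054], [0.031, -0.051], [0.03, -0.034], [-0.032, -0.036]]
red_handle_tip 0.7 219 132 boxframe(y,x) [-0.003 -0.046] [[207.0, 170.0], [208.0, 89.0], [232.0, 89.0], [230.0, 170.0]] [[-0.033, -0.056], [0.032, -0.053], [0.031, -0.035], [-0.034, -0.037]]
red_handle_tip 0.5 336 132 boxframe(y,x) [-0.003  0.046] [[321.0, 169.0], [323.0, 89.0], [344.0, 89.0], [342.0, 169.0]] [[-0.032, 0.035], [0.031, 0.035], [0.032, 0.052], [-0.032, 0.053]]
black_handle 0.87 335 133 boxframe(y,x) [-0.003  0.044] [[321.0, 89.0], [344.0, 89.0], [344.0, 170.0], [321.0, 170.0]] [[0.031, 0.033], [0.031, 0.051], [-0.032, 0.053], [-0.032, 0.035]]
cover_tab 0.87 277 26 boxframe(y,x) [0.07 0.  ] [[125.0, 0.0], [426.0, 0.0], [426.0, 56.0], [125.0, 56.0]] [[0.099, -0.105], [0.1, 0.103], [0.058, 0.102], [0.057, -0.104]]
valve_box 0.6 274 126 boxframe(y,x) [ 0.003 -0.002] [[114.0, 0.0], [437.0, 0.0], [437.0, 212.0], [114.0, 212.0]] [[0.109, -0.125], [0.11, 0.123], [-0.062, 0.133], [-0.063, -0.135]]
```

View pics/w4.png

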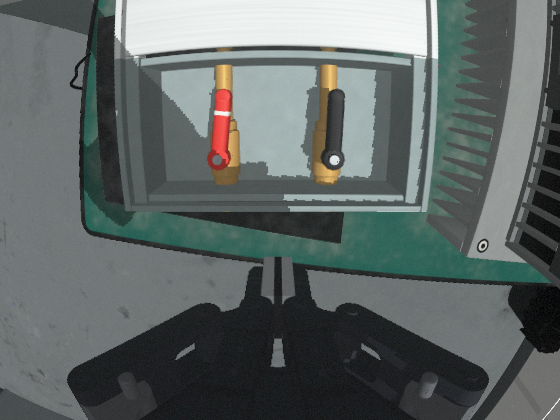

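The wrist view shows the red handle (white band) at column 220, so it is the near one at box x ≈ -45, with its axis at about (218,159). The black handle is the far one at column 335. The cover edge is clear at the top. I'll go over the gap between the near wall and the red handle, then down.

move_arm([
  [[0.2, -0.25, 0], [0, 0, 0], 0],
  [[0.5, -0.6, 0], [0, 0, 0], 0],
  [[0.9, -1.0, 0], [0, 0, 0], 0],
  [[1.15, -1.25, 0.2], [0, 0, 0], 0],
  [[1.22, -1.3, 0.5], [0, 0, 0], 0],
  [[1.22, -1.3, 0.9], [0, 0, 0], 0],
  [[1.22, -1.3, 1.1], [0, 0, 0], 0],
  [[1.22, -1.3, 1.2], [0, 0, 0], 0],
  [[1.22, -1.3, 1.2], [0, 0, 0], 0],
])

```text
time_s: 8.43
eef_pos: [0.3873, -0.2983, 0.0941]
eef_rot: [-0.0, 0.654, 0.757, 0.0]
wrist_force: [0.4, -0.0, -0.1]
opening: 0.005
```

```bash
python3 - <<'E'
from h import *
o=monitor.get_obs(); p=o["eef_pos"];print(p,o["wrist_force"])
R=np.array([[-.142,.99],[.99,.142]]); print("box y,x",R@(p[:2]-np.array([.4653,-.2953])))
cv2.imwrite("pics/w5.png",viewer.camera("wrist"))
E
```

```text
[ 0.38733854 -0.2983192   0.09413255] [ 0.42782182 -0.00878438 -0.1260898 ]
box y,x [ 0.00808152 -0.07761057]
```

View pics/w5.png

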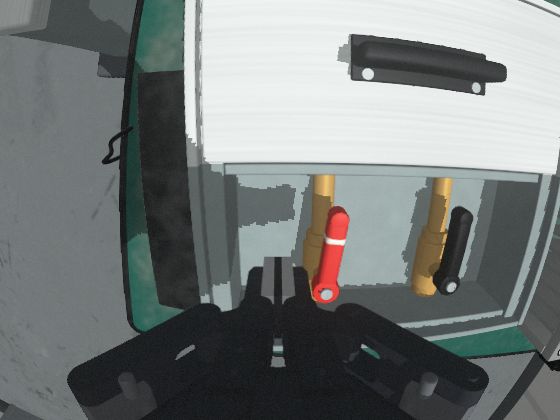

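The fingertips (columns 248–310) hang over the gap between the near wall's inner face (about 238) and the red handle (about 320–345). Descending.

move_arm([
  [[0, 0, 0.2], [0, 0, 0], 0],
  [[0, 0, 0.45], [0, 0, 0], 0],
  [[0, 0, 0.65], [0, 0, 0], 0],
  [[0, 0, 0.78], [0, 0, 0], 0],
  [[0, 0, 0.78], [0, 0, 0], 0],
])

```text
time_s: 9.1
eef_pos: [0.3868, -0.2978, 0.0464]
eef_rot: [-0.001, 0.654, 0.757, 0.0]
wrist_force: [-0.5, -0.2, 0.3]
opening: 0.0
```

move_arm([
  [[0, 0.15, 0], [0, 0, 0], 0],
  [[0.04, 0.25, 0], [0, 0, 0], 0],
  [[0.08, 0.34, 0], [0, 0, 0], 0],
  [[0.12, 0.48, 0], [0, 0, 0], 0],
  [[0.105, 0.64, 0], [0, 0, 0], 0],
  [[0.03, 0.79, 0], [0, 0, 0], 0],
  [[-0.1, 0.93, 0], [0, 0, 0], 0],
  [[-0.18, 0.98, 0], [0, 0, 0], 0],
  [[-0.25, 1.02, 0], [0, 0, 0], 0],
  [[-0.25, 1.02, 0], [0, 0, 0], 0],
])

```text
time_s: 10.35
eef_pos: [0.4503, -0.3043, 0.0472]
eef_rot: [0.0, 0.654, 0.756, 0.0]
wrist_force: [-1.1, 2.0, -1.3]
opening: 0.001
```

move_arm([
  [[-0.03, 0, 0], [0, 0, 0], 0],
  [[-0.06, 0, 0], [0, 0, 0], 0],
  [[-0.06, 0, 0], [0, 0, 0], 0],
])

```text
time_s: 10.72
eef_pos: [0.4507, -0.3062, 0.0472]
eef_rot: [-0.001, 0.654, 0.756, 0.001]
wrist_force: [1.1, 9.3, 1.0]
opening: -0.003
```

move_arm([
  [[-0.03, 0, 0], [0, 0, 0], 0],
  [[-0.05, 0, 0], [0, 0, 0], 0],
  [[-0.05, 0, 0], [0, 0, 0], 0],
])

```text
time_s: 11.1
eef_pos: [0.4508, -0.3065, 0.0472]
eef_rot: [-0.003, 0.654, 0.757, 0.002]
wrist_force: [1.2, 19.7, 8.9]
opening: -0.0
```

Hard stop: the force is 20 N with no further travel. I'll back off to the left a little, lift straight up, and look.

move_arm([
  [[0.1, 0, 0], [0, 0, 0], 0],
  [[0.25, 0, 0], [0, 0, 0], 0],
  [[0.35, 0, 0], [0, 0, 0], 0],
  [[0.35, 0, -0.3], [0, 0, 0], 0],
  [[0.35, 0, -0.8], [0, 0, 0], 0],
  [[0.35, 0, -1.4], [0, 0, 0], 0],
  [[-0.1, 0, -2], [0, 0, 0], 0],
  [[-0.6, 0, -2.2], [0, 0, 0], 0],
  [[-1, 0, -2.2], [0, 0, 0], 0],
  [[-1, 0, -2.2], [0, 0, 0], 0],
])

```text
time_s: 12.35
eef_pos: [0.4598, -0.3723, 0.181]
eef_rot: [0.001, 0.655, 0.756, -0.0]
wrist_force: [-1.1, 0.5, -0.6]
opening: 0.001
```

```bash
python3 - <<'E'
from h import *
o=monitor.get_obs(); print(o["eef_pos"],o["wrist_force"])
cv2.imwrite("pics/w6.png",viewer.camera("wrist"))
R=np.array([[-.142,.99],[.99,.142]]);b=np.array([.4653,-.2953])
for n in("red_handle","black_handle"):
    for r in spotter.outline_of("wrist",n)[:1]:
        p=cv2.findNonZero(r["region"].astype(np.uint8))[:,0]
        P=np.array([R@(at("wrist",x,y,.054)[:2]-b) for x,y in p])
        vx,vy,*_=cv2.fitLine(P.astype(np.float32),cv2.DIST_L2,0,.01,.01).ravel(); print(n,r["score"],P.mean(0),"angle",np.degrees(np.arctan2(vy,vx)))
E
```

```text
[ 0.45975543 -0.37225485  0.18097667] [-1.14773867  0.4631475  -0.55898731]
red_handle 0.63 [-0.02089984 -0.02467434] angle -89.82942
black_handle 0.81 [-0.00025206  0.0425173 ] angle 1.5686674
```

View pics/w6.png

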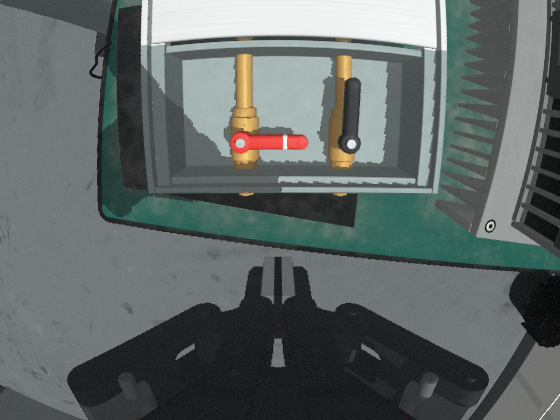

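The red handle lies along +x at 89.8°, and the black handle still points left. One last look at the cover against the stop, and at the bystanders.

```bash
python3 - <<'E'
from h import *
a=viewer.camera("scene"); cv2.imwrite("pics/s2.png",cv2.resize(a[160:340,160:460],(800,480)))
E
```

```text
(no output)
```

View pics/s2.png

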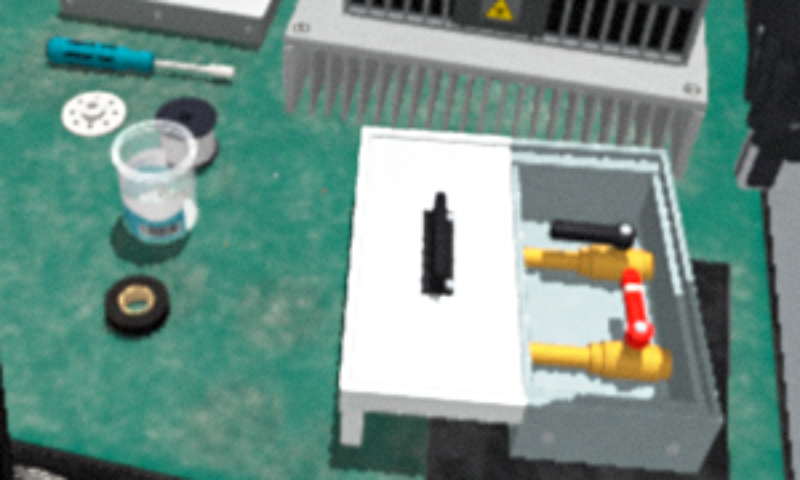

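The cover is fully open at the stop and the red handle is shut. The black handle is unchanged, the bystanders are in place, and the arm is clear of everything.

```bash
python3 -c "
from h import *
print(workorder.hand_in())"
```

```text
the job is handed in; nothing more can be done
None
```

The job is done and handed in at about 12.5 s of robot time. I slid the cover left by its tab until it met the stop, then pushed the red handle (the near valve) through its quarter turn to shut.

- **Cover:** the push force rose to about 15 N with almost no further travel. The last scene picture shows it fully open and in its rails.
- **Red handle:** it stopped moving with the push at about 20 N. The last wrist picture gives it at 89.8°.
- **Black handle:** it still points left, at about 1.6°. I have no earlier angle to compare that with, but its position matches the earlier picture to about 3 mm.
- **Bystanders:** all five still stand where they were in the first scene picture, compared by eye.
- **Arm:** it ended clear above the box with only sensor noise on the wrist force.

No check failed. The networks did mix up things early on: they reported the whole cover as the tab, and the solder spool on top of the cover. I used the pictures and contact forces instead in those cases.

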